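# Hang the pastry-cutter pail on the bench's retracting hook

## Task

Clear the rolling bench: take the spring balancer's hook by its black grip, slide it along its rail to the deep round steel pail (not the square caddy or the wide shallow pan), pull the hook down to the pail where it stands and hook it under the pail's arched handle. Let the spring take the pail up until the hook is fully back up and the pail hangs from it, and let go.

Things in the scene. Friction and masses are not known exactly. Their poses are not given: they have to be found in the camera images.
- grip (a point): Centre of the hook's black grip: a level bar, 80 mm along x, 20 wide (y), 24 high, sticking out towards the robot; take it from above, fingers closing along y. 343 mm above the bench when up. Rigid with the hook: moves only down against the spring and along y (trolley on an overhead rail, under 1 N friction, stays where left, about 0.3 m either side of the middle). No motion in x, no turning.
- hook_seat (a point): Inner bottom of the steel hook's bow, 130 mm farther in x, 23 mm to +y and 61 mm lower than the grip centre; 282 mm above the bench when up, above all handles. J of 8 mm rod in the y-z plane, open upwards: shank 23 mm to the -y side, free tip on the +y side (outer face 30 mm away, top 34 mm above), so it goes under a handle by moving to +y. Steel reaches 8 mm below. Reel housing above 530 mm.
- hook (a joint): How far the hook is pulled down (m): 0 = fully up, 0.175 = lower stop. The spring pulls the empty hook up with 8 N at the top, 12 N at the bottom, plus 35 N per m/s of damping, and lifts the pail by itself. At the lower stop the hook's tip is 41 mm below the underside of the pail's arched handle and the hook's lowest point 4 mm above the pail's rim.
- pail_bail (a point): Underside, at the middle, of the arched handle (rigid 6 mm wire, upright, 112 mm wide, crossing y within 15 degrees) of the deep round steel pail: 182 mm above its bottom; pail 95 mm high, 110 across, 0.3-0.55 kg. Stands under the rail, within 15 mm of the hook in x, in one of 3 places 190 mm apart; square caddy and wide shallow pan with like handles, none higher than 188 mm, in the others.

How it is judged:
By the outcome, as a careful person would: the job done as asked, in the order asked, and still so for the second after the job is handed in, with the robot touching nothing.
It also fails if it takes over 48 s, if anything falls off the work surface, if the arm or the gripper's body presses on something with over 40 N, if the wrist force passes 120 N, or if a joint passes its speed limit or range.

## Robot

A 6-joint arm with a two-finger parallel gripper is mounted at the origin on the work surface. World frame = base frame: x ahead of the robot, y to its left, z up, the work surface at z = 0. Lengths are in m, angles in rad, forces in N, time in s.
With the tool pointing down it reaches from about 0.35 to 0.85 m from the base axis. Payload 8.1 kg.
Tool frame: the origin (TCP) lies where the fingers leave the gripper's body, on its centre line; the fingertips stand 84 mm ahead of it and the grasp point (between the pads) lies 65 mm ahead of it (r.grasp_offset is the distance from the TCP to the grasp point, in m); z points along the fingers, y is the line along which they close (so a half turn about z gives the same grasp; the last joint's range is limited). The gripper opens to 93 mm and grips with 3 to 60 N. Pads are 15 mm wide; open, the fingers measure 128 mm over their backs; the gripper's body (75 mm by 188 mm) begins 65 mm behind the grasp point.
Start: joints at [-1.419, 0.13, 1.488, -0, 1.523, -0.085], TCP at [0.141, -0.583, 0.303] pointing down, gripper open.
Joint ranges: [-2.96, 2.96], [-0.89, 2.26], [0.02, 2.5], [-1.34, 4.48], [0, 2.73], [-2.66, 2.66]. Speed limits (rad/s): [2.39, 2.39, 2.79, 3.14, 3.14, 3.14].

## Interface

Orientations are given as a 3x3 rotation matrix whose columns are the frame's x, y, z axes.
In Python, from plant import r gives the robot as it stands.
- The arm moves only by the shell command python3 -m pendant 'ROWS'. ROWS is JSON, a list of rows, each a list of 3 entries, a list of its own where there are three numbers: the shift along the tool's x, y, z in mm, then the turn about the tool's z in rad, then the closure, from 0 (fully open) to 1 (shut). In form: [[[x, y, z], yaw, fingers], ...]. A call has 1 to 12 rows; each row shifts and turns the commanded pose from where the row before left it, along the tool's axes as they then stand; what a row does not reach is not made up. A row lasts 1/10 s, in which the tool goes at most 50 mm and 8.59 degrees, less where a joint would pass 70% of its speed; a pose out of reach is approached as far as the arm can. A call with a gripper value outside its range is refused whole. The fingers move at their own pace and stop on an object; the grip force is fixed at half the most. Time passes only in rows, so rows that do not move let the fingers close. It gives the time, the measured TCP pose, the force, the opening and the grip force at its end, in the units of the state.
- r.get_state(): the state, without advancing time (a new reading comes with each control period).
- r.capture(name): name is "scene" or "top" or "wrist"; returns the picture (400x640x3 uint8, red, green, blue); there is no depth.
- r.calibration(name): a dict with "fx", "fy", "cx", "cy" (pixels), "dist" ([k1, k2, p1, p2, k3] as OpenCV has them; the pictures are not rectified), "rvec" (rotation vector, rad) and "tvec" (3), from world to camera coordinates, as OpenCV has them. Camera axes: x right, y down, z forward; pixel columns grow to the right and rows downward; lengths in m; the calibration is good to about 2 mm. A picture is of the moment at which its call begins: read the wrist's pose just before it. calibration takes no time and is no camera call; for the wrist camera it gives the pose at the moment of the call.
- r.finish_job(): hands the job in; it is judged then, once.
The state is a dict: "t": time; "joint_pos": joint angles; "dq": joint speeds; "effort": joint torques, N m; "position": TCP position; "ee_rot": TCP orientation; "wrist_force": force on the tool from outside, world axes, zero at the start; "moment": the same for the moment, N m; "opening": finger opening in m; "finger_force": force on a finger pad.
Only numpy, scipy, OpenCV 4.12 (cv2) and the standard library are available. Lean on these libraries where they do the work, as an engineer would, in place of code of your own. Each camera call takes 0.05 s, during which the arm holds its last target. There are 200 camera calls.

## Working session

There is one attempt and no reset: what is moved stays moved. The work goes in short steps, Python scripts to look and compute and a shell command to move; the robot and the scene stay as the last step left them, time stands still between calls to the robot, and variables do not carry over. Pictures are saved under pics/ and viewed, at most 10 in all, crops included, and the job is handed in when it is done.

```bash
mkdir -p pics; python3 - <<'E'
from plant import r
import cv2,numpy as np
s=r.get_state();print(s['t'],s['position'],np.round(s['ee_rot'],3).tolist(),s['opening'])
for n in('scene','top'):
    cv2.imwrite(f'pics/{n}0.png',r.capture(n)[:,:,::-1]);c=r.calibration(n)
    R=cv2.Rodrigues(np.array(c['rvec']))[0];print(n,(-R.T@np.array(c['tvec'])).ravel(),R.round(2).tolist())
E
```

```text
0.0 [ 0.14071106 -0.58283839  0.30169685] [[0.972, 0.235, -0.0], [0.235, -0.972, 0.002], [0.0, -0.002, -1.0]] 0.09293567075426169
scene [ 1.02710104 -0.14446833  0.62615098] [[0.27, 0.96, 0.0], [0.64, -0.18, -0.74], [-0.72, 0.2, -0.67]]
top [ 0.42070537 -0.02026669  0.86781423] [[0.2, -0.98, 0.01], [-0.95, -0.19, -0.23], [0.23, 0.04, -0.97]]
```

View pics/scene0.png

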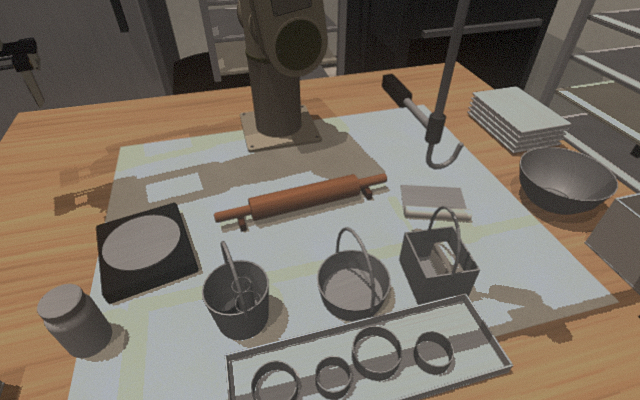

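View pics/top0.png

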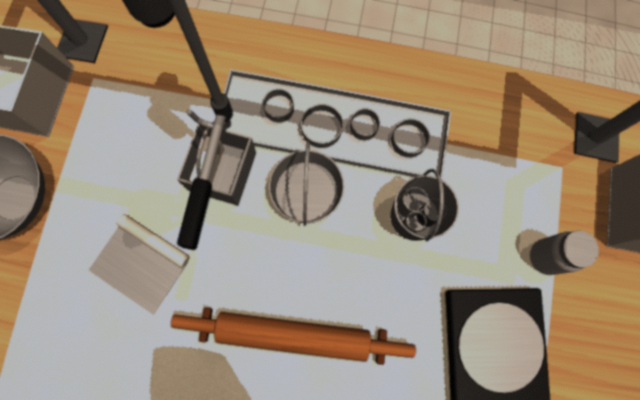

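The scene picture shows the deep round pail at (237,297), on the -y side, with the pan in the middle. The hook's black grip is at (398,92), above the square caddy on the +y side. In the top picture the grip is at (194,214) and the pail at (424,207). I'll zoom in for accuracy.

```bash
cat > h.py <<'E'
import cv2,numpy as np
from plant import r
def ray(n,uv):
    c=r.calibration(n);K=np.array([[c['fx'],0,c['cx']],[0,c['fy'],c['cy']],[0,0,1.]])
    R=cv2.Rodrigues(np.array(c['rvec']))[0];p=cv2.undistortPoints(np.array([[uv]],float),K,np.array(c['dist']))[0,0]
    return (-R.T@np.array(c['tvec']).ravel()),R.T@np.array([*p,1])
def atz(n,uv,z):
    o,d=ray(n,uv);return o+d*(z-o[2])/d[2]
def proj(n,P):
    c=r.calibration(n);K=np.array([[c['fx'],0,c['cx']],[0,c['fy'],c['cy']],[0,0,1.]])
    return cv2.projectPoints(np.array(P,float).reshape(-1,3),np.array(c['rvec']),np.array(c['tvec']),K,np.array(c['dist']))[0][:,0]
def tri(n1,a,n2,b):
    o1,d1=ray(n1,a);o2,d2=ray(n2,b);A=np.stack([d1,-d2],1);s=np.linalg.lstsq(A,o2-o1,rcond=None)[0]
    p,q=o1+d1*s[0],o2+d2*s[1];return (p+q)/2,np.linalg.norm(p-q)
E
python3 - <<'E'
from h import *
S=cv2.imread('pics/scene0.png');T=cv2.imread('pics/top0.png')
def c(I,u,v):return cv2.resize(I[v:v+75,u:u+100],(400,300),interpolation=cv2.INTER_CUBIC)
cv2.imwrite('pics/z0.png',np.vstack([np.hstack([c(S,370,65),c(T,150,175)]),np.hstack([c(S,190,235),c(T,380,165)])]))
print(atz('top',(194,214),.343),atz('scene',(399,91),.343),tri('top',(194,214),'scene',(399,91)))
E
```

```text
[0.49663963 0.12580691 0.343     ] [0.5028369  0.13061754 0.343     ] (array([0.49818007, 0.12971102, 0.34008524]), np.float64(0.0062816987673857405))
```

View pics/z0.png

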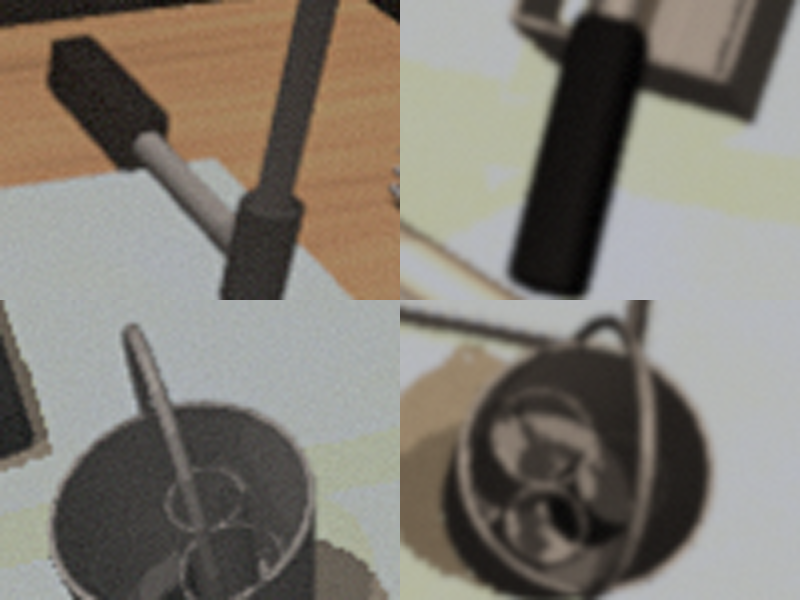

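The crops show the grip centred at about scene (397,90.5) and top (195,212.5). The pail's rim is centred near top (425.8,207.5), its handle runs along x, and its crown is near top (443.7,200).

```bash
python3 - <<'E'
from h import *
print('grip',atz('top',(195,212.5),.343),atz('scene',(397,90.5),.343),tri('top',(195,212.5),'scene',(397,90.5)))
print('rim top',atz('top',(425.8,207.5),.095),'crown',atz('top',(443.7,200),.185))
# rim in scene: tile x 50..315, y(-300) 100..~? 
for p in [(50,520),(315,490),(190,405)]:
    print('scene rim',atz('scene',(190+p[0]/4,235+(p[1]-300)/4),.095))
for p in [(455,470),(712,470),(570,345),(600,595)]:
    print('top rim',atz('top',(380+(p[0]-400)/4,165+(p[1]-300)/4),.095))
g=np.array([.498,.128,.343]); print(proj('top',[g+[.04,0,0],g-[.04,0,0]]),proj('scene',[g+[.04,0,0],g-[.04,0,0]]))
for a in (-15,-10,-5,0,5,10,15):
    d=np.array([np.cos(np.radians(a)),np.sin(np.radians(a)),0]);
    c=np.array([.63,-.25,0])
    P=[c-.053*d+[0,0,.1],c+[0,0,.185],c+.053*d+[0,0,.1]]
    print(a,proj('top',P).round(1).tolist(),proj('scene',P).round(1).tolist())
E
```

```text
grip [0.49854961 0.12512104 0.343     ] [0.50032877 0.12822131 0.343     ] (array([0.49925824, 0.12699306, 0.3422063 ]), np.float64(0.003351459124034417))
rim top [ 0.62040949 -0.18356787  0.095     ] crown [ 0.61383596 -0.18947823  0.185     ]
scene rim [ 0.61948502 -0.23458641  0.095     ]
scene rim [ 0.63389597 -0.12733248  0.095     ]
scene rim [ 0.57451342 -0.17283422  0.095     ]
top rim [ 0.6097011  -0.13036701  0.095     ]
top rim [ 0.63125622 -0.23755159  0.095     ]
top rim [ 0.67333579 -0.17032571  0.095     ]
top rim [ 0.56937174 -0.1980477   0.095     ]
[[201.1669809  179.13765748]
 [183.55551414 246.85538049]] [[406.75175329 101.18914326]
 [386.7537906   79.57455608]]
-15 [[454.2, 237.2], [484.4, 197.5], [477.5, 181.7]] [[199.9, 269.1], [179.2, 262.1], [183.5, 326.0]]
-10 [[456.8, 238.3], [484.4, 197.5], [474.9, 180.6]] [[197.1, 269.2], [179.2, 262.1], [186.7, 325.8]]
-5 [[459.4, 239.2], [484.4, 197.5], [472.4, 179.8]] [[194.4, 269.6], [179.2, 262.1], [189.8, 325.4]]
0 [[462.2, 239.9], [484.4, 197.5], [469.7, 179.1]] [[191.6, 270.0], [179.2, 262.1], [193.0, 324.8]]
5 [[464.9, 240.3], [484.4, 197.5], [467.1, 178.7]] [[188.8, 270.7], [179.2, 262.1], [196.2, 323.9]]
10 [[467.6, 240.4], [484.4, 197.5], [464.4, 178.5]] [[186.0, 271.6], [179.2, 262.1], [199.3, 322.8]]
15 [[470.4, 240.4], [484.4, 197.5], [461.8, 178.6]] [[183.2, 272.6], [179.2, 262.1], [202.3, 321.5]]
```

Pail centre comes out at about (0.622, -0.185) and the grip at (0.499, 0.127, 0.343). The rim size and heights match the given dimensions. Next I turn square to the world axes and move up and across.

```bash
python3 -m pendant '[[[10,0,-20],0.12,0],[[20,0,-30],0.117,0],[[30,0,-30],0,0],[[35,-10,-30],0,0],[[30,-30,-25],0,0],[[30,-35,-25],0,0],[[30,-35,-20],0,0],[[30,-35,0],0,0],[[30,-35,0],0,0],[[30,-35,0],0,0],[[20,-40,0],0,0],[[10,-40,0],0,0]]'; python3 -c "
from h import *
s=r.get_state();print(s['t'],s['position'],np.round(s['ee_rot'],3).tolist())"
```

```text
t: 1.3
position: [0.445, -0.2835, 0.4804]
ee_rot: [[1.0, 0.001, -0.001], [0.001, -1.0, 0.001], [-0.001, -0.001, -1.0]]
wrist_force: [0.5, -0.0, -0.2]
opening: 0.093
finger_force: 0.0
1.3 [ 0.44499058 -0.28353531  0.48040333] [[1.0, 0.001, -0.001], [0.001, -1.0, 0.001], [-0.001, -0.001, -1.0]]
```

```bash
python3 -m pendant '[[[10,-40,-5],0,0],[[10,-40,-5],0,0],[[10,-40,0],0,0],[[10,-40,0],0,0],[[10,-40,0],0,0],[[4,-40,0],0,0],[[0,-40,0],0,0],[[0,-40,0],0,0],[[0,-40,0],0,0],[[0,-30,0],0,0],[[0,-15,0],0,0],[[0,0,0],0,0]]'; python3 - <<'E'
from h import *
s=r.get_state();print(s['position'])
I=r.capture('wrist');T=r.capture('top')
cv2.imwrite('pics/w1.png',np.hstack([cv2.resize(I,(400,250)),cv2.resize(T,(400,250))])[:,:,::-1])
p=s['position'];g=p+[0,0,-.147]
print('grip pred in wrist (half-res tile scale .625):',proj('wrist',[[.499+a,.127+b,.355] for a,b in((-.04,0),(.04,0),(0,.01),(0,-.01))])*.625)
E
```

```text
t: 2.5
position: [0.4978, 0.1208, 0.491]
ee_rot: [[1.0, 0.002, -0.001], [0.002, -1.0, -0.0], [-0.001, 0.0, -1.0]]
wrist_force: [0.0, 0.4, -0.8]
opening: 0.0928
finger_force: 0.0
[0.49780136 0.12080383 0.49101139]
grip pred in wrist (half-res tile scale .625): [[190.66686753 164.53044632]
 [190.12633414 101.40726183]
 [182.19993147 134.31736462]
 [198.6037128  134.32526788]]
```

View pics/w1.png

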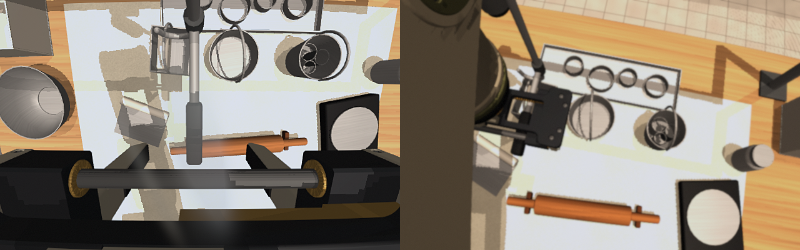

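The wrist view shows the grip at tile column 195, rows 102–165, centred between the open fingers to within a few mm in y. Its x extent agrees with the prediction, so I descend and close.

```bash
python3 -m pendant '[[[0,-1,20],0,0],[[0,0,25],0,0],[[0,0,25],0,0],[[0,0,13],0,0],[[0,0,0],0,1],[[0,0,0],0,1],[[0,0,0],0,1],[[0,0,0],0,1],[[0,0,0],0,1],[[0,0,0],0,1]]'
```

```text
t: 3.6
position: [0.4981, 0.1206, 0.409]
ee_rot: [[1.0, 0.0, 0.001], [0.0, -1.0, 0.0], [0.001, -0.0, -1.0]]
wrist_force: [0.5, -0.4, -0.0]
opening: 0.0494
finger_force: 0.0
```

```bash
python3 -m pendant '[[[0,0,0],0,1],[[0,0,0],0,1],[[0,0,0],0,1],[[0,0,0],0,1],[[0,0,0],0,1],[[0,0,0],0,1]]'
```

```text
t: 4.2
position: [0.498, 0.1206, 0.4085]
ee_rot: [[1.0, -0.0, -0.0], [-0.0, -1.0, 0.0], [-0.0, -0.0, -1.0]]
wrist_force: [0.6, 0.8, -0.2]
opening: 0.0197
finger_force: 30.0
```

```bash
python3 -m pendant '[[[0,15,0],0,1],[[0,30,0],0,1],[[0,35,0],0,1],[[0,40,0],0,1],[[0,40,0],0,1],[[0,40,0],0,1],[[0,40,0],0,1],[[0,40,0],0,1],[[0,40,0],0,1],[[0,35,0],0,1],[[0,20,0],0,1],[[0,3,0],0,1]]'; python3 - <<'E'
from h import *
s=r.get_state();p=s['position'];print(p)
S=r.capture('scene');T=r.capture('top');W=r.capture('wrist')
print(proj('scene',[p+[.13,.023,-.126]]),proj('wrist',[p+[.13,.023,-.126],[.622,-.185,.185]]),proj('top',[[.622,-.185,.185]]))
def c(I,u,v):return cv2.resize(I[v:v+75*2,u:u+200],(400,300),interpolation=cv2.INTER_CUBIC)
cv2.imwrite('pics/s2.png',np.vstack([np.hstack([c(S,120,170),c(T,330,110)]),np.hstack([cv2.resize(W,(400,250)),cv2.resize(S,(400,250))])])[:,:,::-1])
E
```

```text
t: 5.4
position: [0.4978, -0.2605, 0.4085]
ee_rot: [[1.0, -0.003, 0.001], [-0.003, -1.0, -0.001], [0.001, 0.001, -1.0]]
wrist_force: [3.9, 0.7, -0.1]
opening: 0.0197
finger_force: 30.0
[ 0.49780341 -0.26046756  0.40847884]
[[170.60409046 211.09616763]] [[283.01928345  23.82172168]
 [239.2598435   66.06325631]] [[441.48442844 194.21150053]]
```

View pics/s2.png

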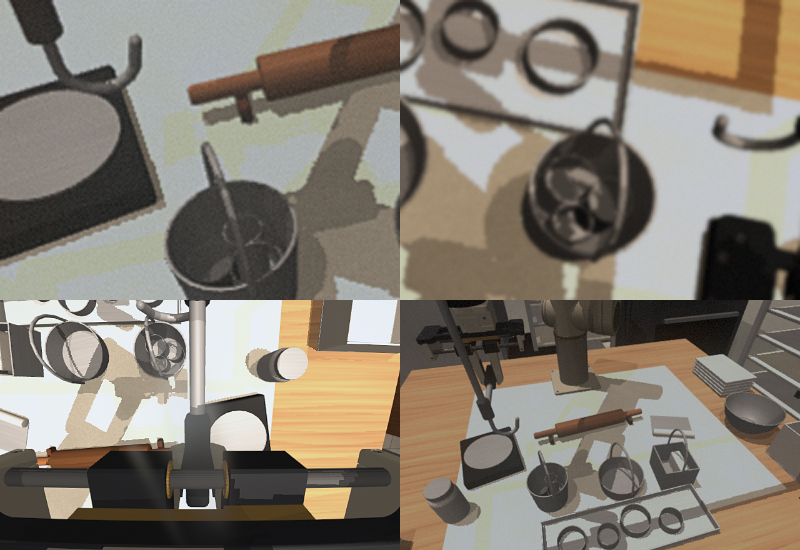

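The scene crop shows the hook seat at about (167.5,211), against a prediction of (170.6,211), so it is rigid with the grip. The pail's bail crown is at about top (443.5,190), y ≈ -0.188, which leaves about 17 mm for the tip to pass on the -y side. I pull down 165 mm.

```bash
python3 -m pendant '[[[0,0,8],0,1],[[0,0,15],0,1],[[0,0,17],0,1],[[0,0,17],0,1],[[0,0,17],0,1],[[0,0,17],0,1],[[0,0,17],0,1],[[0,0,17],0,1],[[0,0,17],0,1],[[0,0,15],0,1],[[0,0,8],0,1],[[0,0,0],0,1]]'; python3 - <<'E'
from h import *
s=r.get_state();p=s['position'];print(p)
S=r.capture('scene');T=r.capture('top')
q=p+[.13,.023,-.126]
print('seat',q,proj('scene',[q,q+[0,.026,.034],[.622,-.188,.185]]))
def c(I,u,v):return cv2.resize(I[v:v+100,u:u+133],(400,300),interpolation=cv2.INTER_CUBIC)
cv2.imwrite('pics/s3.png',np.hstack([c(S,150,220),c(T,380,130)])[:,:,::-1])
E
```

```text
t: 6.75
position: [0.4979, -0.2571, 0.2445]
ee_rot: [[1.0, 0.001, 0.001], [0.001, -1.0, -0.001], [0.001, 0.001, -1.0]]
wrist_force: [-2.4, 0.3, 10.8]
opening: 0.0195
finger_force: 30.0
[ 0.49793405 -0.25707247  0.24445894]
seat [ 0.62793405 -0.23407247  0.11845894] [[200.00153138 285.58967834]
 [212.72732993 268.6937368 ]
 [222.03180645 249.31454724]]
```

View pics/s3.png

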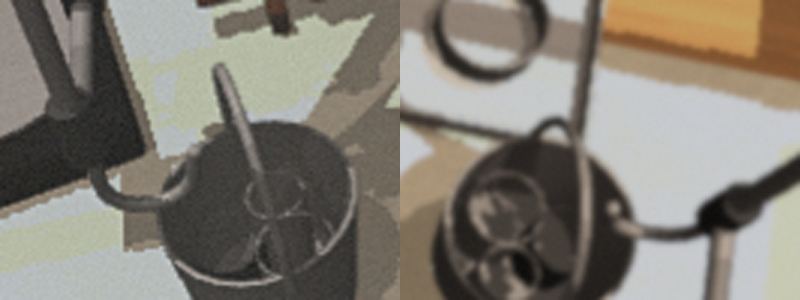

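The hook's tip, at about top (451,200), is on the -y side of the bail wire, at about (443,193). It is below the crown and clear of the wire. I slide +y 48 mm and look again.

```bash
python3 -m pendant '[[[0,-6,0],0,1],[[0,-10,0],0,1],[[0,-10,0],0,1],[[0,-10,0],0,1],[[0,-8,0],0,1],[[0,-4,0],0,1],[[0,0,0],0,1],[[0,0,0],0,1]]'; python3 - <<'E'
from h import *
s=r.get_state();p=s['position'];print(p)
S=r.capture('scene');T=r.capture('top')
def c(I,u,v):return cv2.resize(I[v:v+100,u:u+133],(400,300),interpolation=cv2.INTER_CUBIC)
cv2.imwrite('pics/s4.png',np.hstack([c(S,150,220),c(T,380,130)])[:,:,::-1])
E
```

```text
t: 7.65
position: [0.4979, -0.2089, 0.2455]
ee_rot: [[1.0, 0.001, 0.001], [0.001, -1.0, -0.001], [0.001, 0.001, -1.0]]
wrist_force: [-3.7, 0.3, 11.8]
opening: 0.02
finger_force: 30.0
[ 0.49792755 -0.20889034  0.24549146]
```

View pics/s4.png

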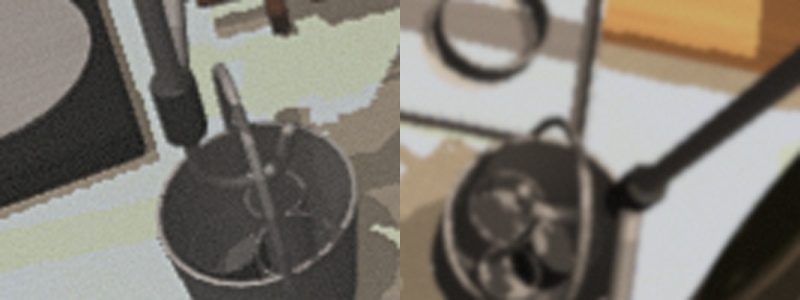

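The tip is now on the +y side of the wire at scene tile (290,128), with the shank on the -y side, so the bail lies in the hook's opening. I raise slowly with the spring.

```bash
python3 -m pendant '[[[0,0,-5],0,1],[[0,0,-8],0,1],[[0,0,-8],0,1],[[0,0,-8],0,1],[[0,0,-8],0,1],[[0,0,-5],0,1],[[0,0,-4],0,1],[[0,0,-4],0,1],[[0,0,-4],0,1],[[0,0,-4],0,1],[[0,0,-4],0,1],[[0,0,-4],0,1]]';python3 -m pendant '[[[0,0,-4],0,1],[[0,0,-5],0,1],[[0,0,-5],0,1],[[0,0,-5],0,1],[[0,0,-5],0,1],[[0,0,-5],0,1],[[0,0,-5],0,1],[[0,0,-5],0,1],[[0,0,-5],0,1],[[0,0,-5],0,1],[[0,0,-5],0,1],[[0,0,-5],0,1]]'
```

```text
t: 8.95
position: [0.4979, -0.209, 0.311]
ee_rot: [[1.0, 0.001, 0.001], [0.001, -1.0, -0.001], [0.001, 0.001, -1.0]]
wrist_force: [-1.2, -1.1, 6.0]
opening: 0.0203
finger_force: 30.0
t: 10.15
position: [0.4979, -0.2094, 0.3688]
ee_rot: [[1.0, -0.0, 0.0], [-0.0, -1.0, 0.0], [0.0, -0.0, -1.0]]
wrist_force: [1.6, 1.0, 3.5]
opening: 0.0198
finger_force: 30.0
```

```bash
python3 -m pendant '[[[0,0,-5],0,1],[[0,0,-5],0,1],[[0,0,-5],0,1],[[0,0,-5],0,1],[[0,0,-5],0,1],[[0,0,-4],0,1],[[0,0,-4],0,1],[[0,0,-3],0,1],[[0,0,-2],0,1],[[0,0,-1],0,1],[[0,0,0],0,1],[[0,0,0],0,1]]'; python3 - <<'E'
from h import *
print(r.get_state()['position'])
cv2.imwrite('pics/s5.png',r.capture('scene')[:,:,::-1])
E
```

```text
t: 11.35
position: [0.4979, -0.2095, 0.4075]
ee_rot: [[1.0, -0.0, 0.0], [-0.0, -1.0, -0.0], [0.0, 0.0, -1.0]]
wrist_force: [1.7, 0.3, 4.2]
opening: 0.0199
finger_force: 30.0
[ 0.49790395 -0.20949305  0.40748394]
```

View pics/s5.png

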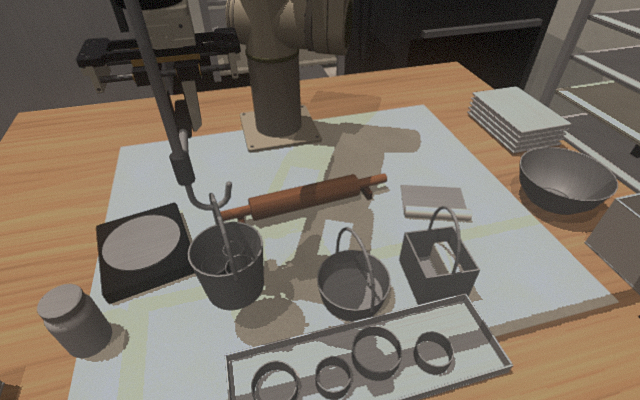

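The pail hangs in the hook with its shadow clear below it at (270,320). The hook is about 1 mm short of the top, so I ease up, settle, open and retreat upwards.

```bash
python3 -m pendant '[[[0,0,-1],0,1],[[0,0,-0.5],0,1],[[0,0,0],0,1],[[0,0,0],0,1],[[0,0,0],0,1],[[0,0,0],0,1]]'; python3 -m pendant '[[[0,0,0],0,0.7],[[0,0,0],0,0.6],[[0,0,0],0,0.5],[[0,0,0],0,0.4],[[0,0,0],0,0.3],[[0,0,0],0,0.3],[[0,0,0],0,0.3],[[0,0,0],0,0.3],[[0,0,0],0,0.3]]'
```

```text
t: 12.0
position: [0.4979, -0.2094, 0.4085]
ee_rot: [[1.0, -0.0, -0.0], [-0.0, -1.0, 0.0], [-0.0, -0.0, -1.0]]
wrist_force: [4.5, 0.3, -1.9]
opening: 0.0198
finger_force: 30.0
t: 12.9
position: [0.4979, -0.2095, 0.409]
ee_rot: [[1.0, -0.0, 0.0], [-0.0, -1.0, -0.0], [0.0, 0.0, -1.0]]
wrist_force: [-0.3, -0.5, -0.1]
opening: 0.0649
finger_force: 0.0
```

```bash
python3 -m pendant '[[[0,0,-8],0,0.3],[[0,0,-20],0,0.3],[[0,0,-25],0,0.3],[[0,0,-25],0,0.3],[[-20,0,-15],0,0.3],[[-30,0,0],0,0.3],[[-20,0,0],0,0.3],[[0,0,0],0,0.3],[[0,0,0],0,0.3],[[0,0,0],0,0.3],[[0,0,0],0,0.3],[[0,0,0],0,0.3]]'; python3 -m pendant '[[[0,0,0],0,0.3],[[0,0,0],0,0.3],[[0,0,0],0,0.3],[[0,0,0],0,0.3],[[0,0,0],0,0.3],[[0,0,0],0,0.3],[[0,0,0],0,0.3],[[0,0,0],0,0.3]]' ; python3 - <<'E'
from h import *
print(proj('scene',[[.628,-.1865,.282]]))
cv2.imwrite('pics/s6.png',r.capture('scene')[:,:,::-1])
E
```

```text
t: 14.1
position: [0.4284, -0.2094, 0.5016]
ee_rot: [[1.0, 0.0, -0.001], [0.0, -1.0, 0.001], [-0.001, -0.001, -1.0]]
wrist_force: [0.3, -0.0, -0.3]
opening: 0.0652
finger_force: 0.0
t: 14.9
position: [0.4279, -0.2094, 0.502]
ee_rot: [[1.0, -0.0, 0.0], [-0.0, -1.0, -0.0], [0.0, 0.0, -1.0]]
wrist_force: [-1.1, -0.5, -0.4]
opening: 0.0648
finger_force: 0.0
[[210.88197124 204.39638214]]
```

View pics/s6.png

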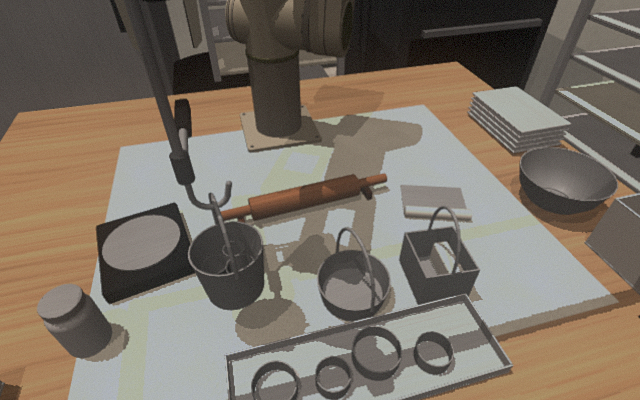

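The hook seat is at about (210,205), as predicted for fully up. The pail hangs still and the grip is free at (183,112).

```bash
python3 -c "
from plant import r
print(r.finish_job())"
```

```text
the job is handed in; nothing more can be done
None
```

The pail hangs from the fully raised hook, the gripper has let go and is clear of everything, and I handed the job in at about 15 s of the 48 s allowed.

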